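Wedge up the sagging computer stand

ROBOT

A 6-joint arm with a two-finger parallel gripper is mounted at the origin on the work surface. World frame = base frame: x ahead of the robot, y to its left, z up, the work surface at z = 0. Lengths are in m, angles in rad, forces in N, time in s.
With the tool pointing down it reaches from about 0.325 to 0.775 m from the base axis. Payload 5.5 kg.
Tool frame: the origin (TCP) lies between the finger pads; the fingertips stand 8 mm ahead of it and the grasp point (between the pads) lies 11 mm behind it (tcp_to_tips is the distance from the TCP to the fingertips, in m); z points along the fingers, y is the line along which they close (so a half turn about z gives the same grasp; the last joint's range is limited). The gripper opens to 88 mm and grips with 3 to 60 N. Pads are 20 mm wide; open, the fingers measure 115 mm over their backs; the gripper's body (75 mm by 178 mm) begins 61 mm behind the grasp point.
Start: joints at [1.267, 0.091, 1.231, -0, 1.82, -0.057], TCP at [0.147, 0.582, 0.231] pointing down, gripper open.
Joint ranges: [-2.87, 2.87], [-0.86, 2.18], [0.17, 2.46], [-1.51, 4.65], [0.06, 2.69], [-2.65, 2.65]. Speed limits (rad/s): [2.57, 2.57, 3.01, 3.14, 3.14, 3.14].

INTERFACE

Orientations are given as a unit quaternion [w, x, y, z].
In Python, from bench import * gives the robot as it stands. Calls block until the motion is done:
- move_to(position, orientation): joint-space move of the TCP to a pose.
- move_l(position, speed=0.15, orientation=None): straight line of the TCP; orientation=None keeps the orientation; speed is the mean speed in m/s.
- movej(angles): joint-space move.
- gripper_open() and close(): open the fingers fully, or close them until they stop; the grip force is fixed at half the most.
- hold(seconds).
- inverse_kinematics(position, orientation): joint angles nearest the present ones, or None.
- state(): the state.
- get_image(name): name is "scene" or "top" or "wrist"; returns a dict with "frame" (420x560x3 uint8, blue, green, red), "depth" (420x560 float32, m along the optical axis (not along the pixel's ray), 0 where there is no reading), "camera_matrix" (3x3 intrinsics, pixels), "view" (4x4, takes a point from world to camera coordinates). Camera axes: x right, y up, looking along -z (the intrinsics and any distortion apply to the point x, -y, -z); pixel columns grow to the right and rows downward; lengths in m; the calibration is good to about 2 mm. A picture is of the moment at which its call begins.
A pose or a line that the arm cannot do raises IKError and nothing moves.
- job_done(): hands the job in; it is judged then, once.
The state is a dict: "time": time; "joint_pos": joint angles; "dq": joint speeds; "joint_torque": joint torques, N m; "ee_pos": TCP position; "ee_rot": TCP orientation; "ft_force": force on the tool from outside, world axes, zero at the start; "moment": the same for the moment, N m; "finger_gap": finger opening in m; "finger_force": force on a finger pad.
Only numpy, scipy, OpenCV 4.12 (cv2) and the standard library are available. Lean on these libraries where they do the work, as an engineer would, in place of code of your own. Each camera call takes 0.05 s, during which the arm holds its last target. There are 200 camera calls.

TASK

The small computer stand sags at the front. Push the large wooden wedge, thin end first and square on, under the middle of the stand's front edge until it jams tight and carries the edge a good 3 mm higher than it hangs now, then let go of it. Leave the slim wedge where it lies: it is too thin to help.

Things in the scene. Friction and masses are not known exactly. Their poses are not given: they have to be found in the camera images.
- wedge: Large wedge, plain light wood, 135 long, 40 wide, 90 g, flat on the desk (z=0), left or right. Origin: centre of underside. +x to the thin end (4 high, 67.5 from origin), at the start away from the robot within 30 deg. From the thin end the top rises evenly over 100 mm to 28; the last 35 mm (x -67.5 to -32.5) is a flat-topped tail 28 high: grip it across the 40 mm width (y).
- slim_wedge: Slim wedge of the same wood, 90 mm long, 28 wide, only 11 high at its thick end, on the desk on the side where the large one is not: a bystander, too thin to reach the stand's underside. Origin: centre of underside; +x to its thin end.
- front_edge (a point): Fixed point on the desk below the middle of the front edge of the stand (aluminium frame 250 wide, 260 deep, black computer on top). +x: level, in under the stand, the way to push, within 12 deg of away from the robot; +y along the edge. Edge hangs 14 mm over the desk, beam top 34; computer (top 80) starts 80 behind the edge. Feet 28 across, 22 behind the edge, 105 either side.
- stand: The stand's hinged shelf. Origin: middle of the front edge's lower line, 14 mm over the desk while it sags; its z tells the lift. Hinge 250 mm behind the edge; it can rise 9 mm, to a hard stop. The wedge touches when its thin end is about 42 mm past the edge, lifts 4 mm at about 60, stops at about 80. Pushing takes about 8 to 18 N, more at the stop; the wedge stays by friction when let go.
Not all that is in view belongs to the job. What is meant by the wedge is not blue, and is the larger of those in its own colour.

How it is judged:
At the end, for the whole second after the job is handed in: The large wedge, released and at rest, lies flat and jammed under the stand's front edge, its centre within 40 mm of the edge's middle sideways and in depth, square to it within 15 degrees, the edge resting on it with over 1 N and lifted to more than 16.5 mm above the desk (14 mm at the start) (height (world z) of stand above 0.0165 m and contact force between wedge and stand above 1 N and x of wedge in the frame of front_edge between -0.04 and 0.04 m and y of wedge in the frame of front_edge between -0.04 and 0.04 m and angle between the x axis of wedge and the x axis of front_edge, either way round below 0.26 rad and angle between wedge's own z axis and vertical below 0.12 rad and linear speed of wedge below 0.02 m/s); the robot touches nothing.
It fails at once if the slim wedge is moved more than 30 mm (distance of slim_wedge from where it was at the start of the episode above 0.03 m).
It also fails if it takes over 40 s, if anything falls off the work surface, if the arm or the gripper's body presses on something with over 40 N, if the wrist force passes 120 N, or if a joint passes its speed limit or range.

## Working session

There is one attempt and no reset: what is moved stays moved. The work goes in short steps, each a Python script; the robot and the scene stay as the last script left them, time stands still between calls to the robot, and variables do not carry over. Pictures are saved under pics/ and viewed, at most 10 in all, crops included, and the job is handed in when it is done.

```bash
mkdir -p pics; python3 - <<'E'
from bench import *
import cv2,numpy as np
for n in("scene","top"):
    g=get_image(n); cv2.imwrite(f"pics/{n}0.png",g["frame"]); np.savez(f"{n}0.npz",**g)
    print(n,g["camera_matrix"],np.linalg.inv(g["view"]).round(3),g.keys(),(g["depth"]>0).mean())
print(state())
E
```

```text
scene [[513.19948511   0.         274.29867439]
 [  0.         513.19948511 203.58406534]
 [  0.           0.           1.        ]] [[ 0.474 -0.48   0.738  1.406]
 [ 0.881  0.249 -0.403 -0.54 ]
 [ 0.01   0.841  0.541  0.715]
 [ 0.     0.     0.     1.   ]] dict_keys(['frame', 'depth', 'camera_matrix', 'view']) 0.9958886054421768
top [[489.49157779   0.         281.4972961 ]
 [  0.         489.49157779 204.35370276]
 [  0.           0.           1.        ]] [[-0.017  0.997 -0.071  0.399]
 [-1.    -0.016  0.009 -0.023]
 [ 0.008  0.071  0.997  1.278]
 [ 0.     0.     0.     1.   ]] dict_keys(['frame', 'depth', 'camera_matrix', 'view']) 0.9958928571428571
{'time': 0.1, 'joint_pos': array([ 1.26727570e+00,  9.17460534e-02,  1.23174551e+00, -6.46569631e-05,
        1.81984534e+00, -5.66870351e-02]), 'dq': array([-7.02100894e-04,  3.18150205e-05, -3.88487274e-03,  1.82800246e-03,
        2.04673422e-03,  1.45842829e-03]), 'joint_torque': array([ 1.77369333e-03, -4.47861564e+01, -4.07567632e+01,  7.00512738e-02,
        2.85744213e-02, -8.30233375e-05]), 'ee_pos': array([0.14653585, 0.58155552, 0.2296537 ]), 'ee_rot': array([-1.25394074e-04,  1.23111560e-01,  9.92392454e-01, -8.63631682e-04]), 'ft_force': array([ 0.30555119, -0.38729762, -0.83384684]), 'moment': array([-0.01753062, -0.08680839, -0.00544824]), 'finger_force': 0.0, 'finger_gap': 0.08816423609480713}
```

View pics/top0.png

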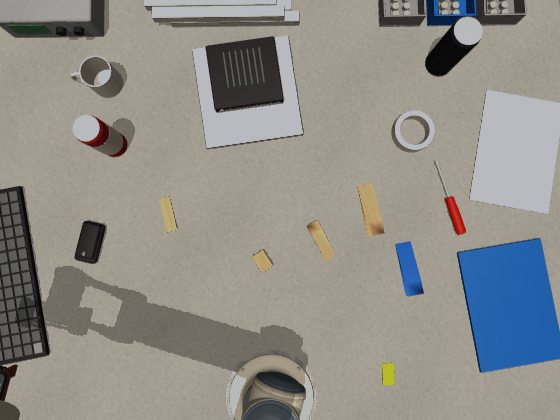

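View pics/scene0.png

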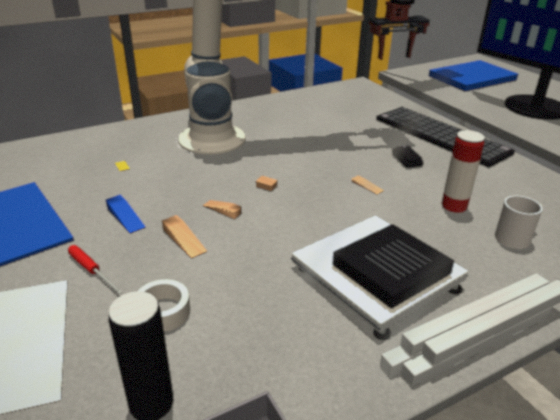

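Wood-coloured candidates in the top view are: (371,209), the longest; (320,240), a shorter wedge; (262,261), a small block; and (167,214), slim and on the left. There is also a blue wedge at (409,269). The one at (371,209) fits: it is the largest in plain wood and isn't blue. I'll measure it and confirm with a crop.

```bash
cat > h.py <<'E'
import cv2,numpy as np
def pts(g,mask):
    v,u=np.nonzero(mask&(g["depth"]>0)); d=g["depth"][v,u]; K=g["camera_matrix"]
    c=np.stack([(u-K[0,2])/K[0,0]*d,-(v-K[1,2])/K[1,1]*d,-d,np.ones_like(d)])
    return (np.linalg.inv(g["view"])@c)[:3].T,u,v
def comps(g,lo,hi,amin=80):
    m=cv2.inRange(cv2.cvtColor(g["frame"],cv2.COLOR_BGR2HSV),lo,hi)
    n,l,s,c=cv2.connectedComponentsWithStats(m)
    return [(c[i],l==i) for i in range(1,n) if s[i,4]>amin]
def rect(P):
    r=cv2.minAreaRect((P[:,:2]*1000).astype(np.float32)); return np.array(cv2.boxPoints(r)).round(1),np.array(r[1]).round(1),np.array(r[0]).round(1)
E
python3 - <<'E'
from h import *
g=dict(np.load("top0.npz"))
for c,m in comps(g,(8,60,90),(28,255,255)):
    P,u,v=pts(g,m); b,s,ce=rect(P)
    print(c.round(),len(P),"size",s,"ctr",ce,"z",np.percentile(P[:,2],[3,50,97]).round(4)); 
    if len(P)>250: print(b.tolist())
    if c[0]>340:
        ctr=ce/1e3; e=[b[(i+1)%4]-b[i] for i in (0,1)]; e=max(e,key=np.linalg.norm); e=e/np.linalg.norm(e); e*=np.sign(e[0])
        t=(P[:,:2]-ctr)@e
        print("yaw",np.arctan2(e[1],e[0]),[(round(a,3),np.median(P[abs(t-a)<.006,2]).round(4)) for a in np.arange(-.06,.07,.02)])
# stand
P,u,v=pts(g,np.ones(g["depth"].shape,bool))
print("desk z",np.median(P[:,2]))
k=(P[:,2]>.022)&(P[:,2]<.05)&(u>180)&(u<315)&(v>25)&(v<160)
m=np.zeros(g["depth"].shape,np.uint8); m[v[k],u[k]]=1
print("stand",rect(P[k])[:3]); 
# front edge fit: per column the lowest pixel
fu=np.arange(214,298); fv=np.array([np.nonzero(m[:,x])[0].max() for x in fu]); print(fv)
a=cv2.resize(g["frame"][130:300,140:440],None,fx=2.6,fy=2.6,interpolation=cv2.INTER_CUBIC); cv2.imwrite("pics/crop0.png",a)
E
```

```text
[370. 210.] 887 size [137.  47.] ctr [ 473.4 -266.7] z [0.0006 0.0184 0.03  ]
[[401.8999938964844, -255.3000030517578], [409.8999938964844, -301.6000061035156], [545.0, -278.0], [536.9000244140625, -231.8000030517578]]
yaw 0.17294045 [(np.float64(-0.06), np.float64(0.0261)), (np.float64(-0.04), np.float64(0.0265)), (np.float64(-0.02), np.float64(0.0238)), (np.float64(0.0), np.float64(0.0189)), (np.float64(0.02), np.float64(0.0139)), (np.float64(0.04), np.float64(0.0089)), (np.float64(0.06), np.float64(0.0046))]
[167. 214.] 400 size [90.9 31.3] ctr [469.3 263. ] z [-0.0005  0.0069  0.0136]
[[421.3999938964844, 267.79998779296875], [428.6000061035156, 237.39999389648438], [517.0999755859375, 258.29998779296875], [509.8999938964844, 288.70001220703125]]
[321. 240.] 487 size [103.9  33. ] ctr [ 393.9 -135.9] z [-0.0005  0.014   0.0232]
[[340.1000061035156, -144.5], [354.8999938964844, -174.0], [447.70001220703125, -127.30000305175781], [432.8999938964844, -97.69999694824219]]
[262. 261.] 283 size [50.2 37. ] ctr [343.6  18.5] z [0.003  0.019  0.0237]
[[312.5, 20.5], [332.5, -10.699999809265137], [374.79998779296875, 16.5], [354.79998779296875, 47.599998474121094]]
[279. 390.] 85 size [107.8   5.2] ctr [ 74.7 -24.6] z [0.1819 0.2067 0.2147]
[273. 394.] 82 size [88.   6.1] ctr [69.  -7.9] z [0.1831 0.2131 0.2204]
desk z 0.00018209045574302252
stand (array([[633.7, 158.4],
       [667.8, -94.9],
       [927.6, -59.9],
       [893.4, 193.4]], dtype=float32), array([262.1, 255.6]), array([780.6,  49.3]))
[147 147 147 147 147 146 146 146 146 145 146 146 145 145 145 144 145 145
 145 144 144 144 144 144 144 144 143 143 143 143 142 143 142 142 142 142
 142 142 142 141 141 141 141 141 141 141 141 140 140 140 140 140 140 139
 139 139 139 139 139 139 138 138 138 138 138 138 137 137 137 137 136 137
 137 136 136 136 136 136 136 136 135 135 135 135]
```

View pics/crop0.png

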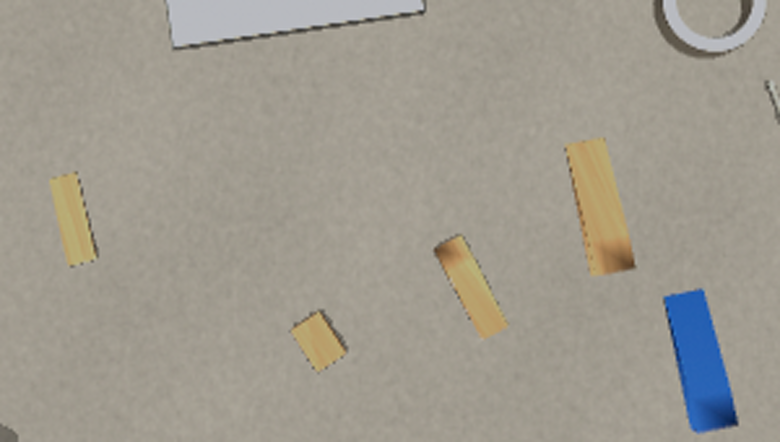

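The crop confirms that (371,209), the large light-wood piece, is the wedge. It measures about 137 × 40 mm and 26–28 mm high at its dark tail, which is nearest the robot. Its yaw is 0.173 and its centre is about (0.473,-0.267). The slim wedge is at (167,214), and the middle of the stand's front edge is about (0.651,0.032) with yaw 0.134.

```bash
cat >> h.py <<'E'
def q(psi): return [0,float(np.cos(psi/2)),float(np.sin(psi/2)),0]
F=np.array([.651,.032]); FY=.134
fx=np.array([np.cos(FY),np.sin(FY)]); fy=np.array([-fx[1],fx[0]])
E
python3 - <<'E'
from bench import *
from h import *
psi=.173; t=np.array([.473,-.267])-.050*np.array([np.cos(psi),np.sin(psi)])
move_to([*t,.10],q(psi)); print(state()["time"],state()["joint_pos"].round(2))
g=get_image("wrist"); cv2.imwrite("pics/wrist1.png",g["frame"])
for c,m in comps(g,(8,60,60),(28,255,255),300):
    P,u,v=pts(g,m); b,s,ce=rect(P); print(c.round(),s,ce,b.tolist())
E
```

```text
3.2833 [-0.64 -0.15  1.7   0.    1.59  0.75]
[278. 144.] [148.1  45.7] [ 467.9 -265.4] [[391.1000061035156, -254.60000610351562], [398.3999938964844, -299.70001220703125], [544.5999755859375, -276.1000061035156], [537.2999877929688, -231.0]]
[ 97. 208.] [106.3  47.8] [ 390.6 -128.4] [[332.3999938964844, -131.3000030517578], [354.1000061035156, -173.8000030517578], [448.79998779296875, -125.5], [427.1000061035156, -82.9000015258789]]
[ 87. 320.] [15.5  3.3] [ 440.9 -225.8] [[433.0, -225.1999969482422], [433.3999938964844, -228.5], [448.79998779296875, -226.3000030517578], [448.3999938964844, -223.0]]
[473. 319.] [14.8  3.5] [ 456.9 -314. ] [[449.29998779296875, -313.5], [449.8999938964844, -317.0], [464.5, -314.5], [463.8999938964844, -311.0]]
[424. 380.] [ 3.1 66.5] [ 448.1 -298.6] [[441.0, -266.1000061035156], [452.20001220703125, -331.6000061035156], [455.20001220703125, -331.1000061035156], [444.0, -265.5]]
```

View pics/wrist1.png

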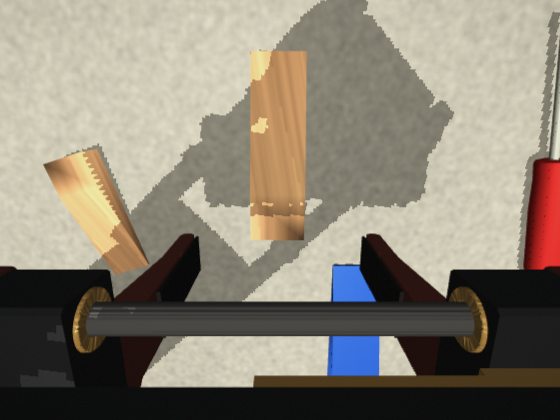

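The wrist view shows the wedge at columns 250–306, square and centred between the fingers. The blue wedge and the other wood wedge are clear of the fingers. I'll grip it and carry it to the stand.

```bash
python3 - <<'E'
from bench import *
from h import *
psi=.173; t=np.array([.473,-.267])-.050*np.array([np.cos(psi),np.sin(psi)])
move_l([*t,.015],.1); close(); s=state(); print(s["time"],s["finger_gap"],s["finger_force"],s["ee_pos"])
move_l([*t,.10],.12)
T=F+fx*(-.090-.050-.018)      # thin end ~40 mm before the edge
move_to([*T,.10],q(FY))
s=state(); print(s["time"],s["finger_gap"],s["ee_pos"],T,s["ft_force"])
g=get_image("top"); cv2.imwrite("pics/top2.png",g["frame"][20:270,140:440])
g=get_image("scene"); cv2.imwrite("pics/scene2.png",g["frame"]) 
E
```

```text
5.1333 0.04018246126052201 29.91048038005829 [ 0.42370201 -0.27549754  0.01499361]
7.125 0.039776436956410095 [0.49432784 0.010077   0.09968868] [0.4944164 0.0108913] [-0.31714096  0.00849804 -1.15724958]
```

View pics/scene2.png

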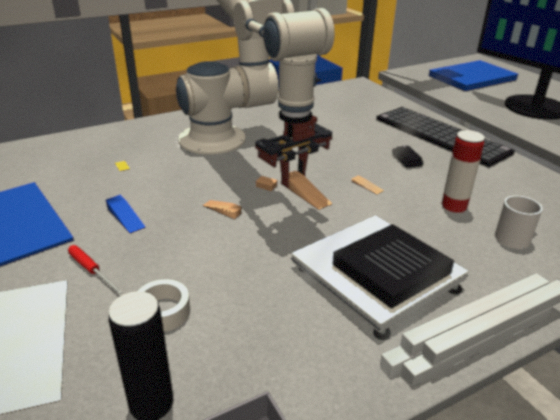

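The wedge is held at (308,188) and points at the stand's front edge. I'll lower it, reseat the grip and measure it from the wrist.

```bash
python3 - <<'E'
from bench import *
from h import *
T=F+fx*(-.158)
move_l([*T,.0155],.08); gripper_open(); 
s=state(); print(s["time"],s["ee_pos"])
g=get_image("wrist"); cv2.imwrite("pics/wrist3.png",g["frame"])
t=get_image("top"); np.savez("top3.npz",**t)
for n,I in(("w",g),("t",t)):
  for c,m in comps(I,(8,60,60),(28,255,255),250):
    P,u,v=pts(I,m); b,s,ce=rect(P)
    if abs(ce[1])<60 and ce[0]>400: 
        print(n,c.round(),s,ce,b.tolist(), "thin end in F:",[((x/1e3-F)@fx).round(4).item() for x in b],[((x/1e3-F)@fy).round(4).item() for x in b])
E
```

```text
9.3167 [0.49440616 0.01090871 0.01546739]
w [278. 154.] [154.2  48.4] [536.9  17.9] [[457.1000061035156, 30.299999237060547], [464.29998779296875, -17.5], [616.7000122070312, 5.5], [609.5, 53.29999923706055]] thin end in F: [-0.1924, -0.1916, -0.0375, -0.0383] [0.0242, -0.0241, -0.0217, 0.0267]
w [ 87. 320.] [16.  4.] [513.2  58.8] [[505.0, 59.900001525878906], [505.5, 55.900001525878906], [521.4000244140625, 57.79999923706055], [520.9000244140625, 61.70000076293945]] thin end in F: [-0.141, -0.141, -0.125, -0.125] [0.0472, 0.0431, 0.0429, 0.0468]
w [473. 320.] [15.8  3.1] [525.6 -29.8] [[517.5, -29.399999618530273], [518.0, -32.5], [533.5999755859375, -30.200000762939453], [533.0999755859375, -27.100000381469727]] thin end in F: [-0.1405, -0.1404, -0.1247, -0.1247] [-0.043, -0.0462, -0.046, -0.0428]
w [421. 379.] [ 54.5 134.6] [474.8   9.2] [[402.5, 16.200000762939453], [521.7999877929688, -46.20000076293945], [547.0999755859375, 2.0999999046325684], [427.79998779296875, 64.5]] thin end in F: [-0.2484, -0.1385, -0.107, -0.2169] [0.0175, -0.0602, -0.0158, 0.062]
```

View pics/wrist3.png

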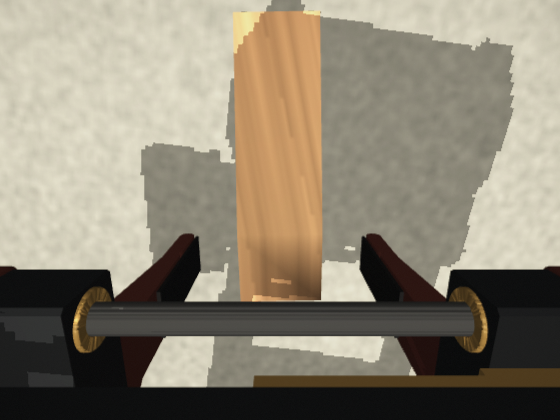

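The wedge lies flat and square, at columns 235–321, with its thin end about 39 mm short of the edge. I'll grip it again and push in stages while watching the force.

```bash
python3 - <<'E'
from bench import *
from h import *
T0=F+fx*(-.158); close()
f0=state()["ft_force"]
for d in (.070,.085,.092,.098,.104,.108):
    move_l([*(T0+fx*d),.0155],.05 if d>.07 else .1); s=state(); f=s["ft_force"]-f0
    print(d,"thin",round(d-.0395,4),"F along",(f[:2]@fx).round(1),"lat",(f[:2]@fy).round(1),"z",f[2].round(1),s["finger_gap"].round(4),"t",s["time"].round(2))
    if -(f[:2]@fx)>35: break
t=get_image("top"); w=get_image("wrist"); cv2.imwrite("pics/wrist4.png",w["frame"])
for n,I in(("w",w),("t",t)):
  P,u,v=pts(I,np.ones(I["depth"].shape,bool)); 
  a=(P[:,:2]-F)@fx; b=(P[:,:2]-F)@fy
  k=(a>.01)&(a<.03)&(abs(b)<.1)&(P[:,2]<.06)&(P[:,2]>.025); print(n,"beam top z",np.median(P[k,2]) if k.any() else None)
t0=dict(np.load("top0.npz")); P,u,v=pts(t0,np.ones(t0["depth"].shape,bool)); a=(P[:,:2]-F)@fx; b=(P[:,:2]-F)@fy
k=(a>.01)&(a<.03)&(abs(b)<.1)&(P[:,2]<.06)&(P[:,2]>.025); print("before",np.median(P[k,2]))
E
```

```text
Traceback (most recent call last):
AttributeError: 'float' object has no attribute 'round'
```

```bash
python3 - <<'E'
from bench import *
from h import *
T0=F+fx*(-.158); s=state(); print(s["ee_pos"],s["finger_gap"])
for d in (.070,.085,.092,.098,.104,.108):
    move_l([*(T0+fx*d),.0155],.05 if d>.07 else .1); s=state(); f=s["ft_force"]
    print(d,"thin %.4f along %.1f lat %.1f z %.1f gap %.4f t %.2f"%(d-.0395,f[:2]@fx,f[:2]@fy,f[2],s["finger_gap"],s["time"]))
    if -(f[:2]@fx)>35: break
t=get_image("top"); w=get_image("wrist"); cv2.imwrite("pics/wrist4.png",w["frame"])
t0=dict(np.load("top0.npz"))
for n,I in(("w",w),("t",t),("before",t0)):
  P,u,v=pts(I,np.ones(I["depth"].shape,bool)); 
  a=(P[:,:2]-F)@fx; b=(P[:,:2]-F)@fy
  k=(a>.01)&(a<.03)&(abs(b)<.1)&(P[:,2]<.06)&(P[:,2]>.025); print(n,"beam top z",np.median(P[k,2]) if k.any() else None)
E
```

```text
[0.56387073 0.02027113 0.01551487] 0.03969089609537699
0.07 thin 0.0305 along -0.2 lat -0.3 z -0.0 gap 0.0395 t 11.32
0.085 thin 0.0455 along 0.6 lat 0.4 z 1.3 gap 0.0399 t 11.77
0.092 thin 0.0525 along -5.7 lat 0.8 z 4.7 gap 0.0396 t 12.06
0.098 thin 0.0585 along -8.2 lat -0.1 z 5.5 gap 0.0397 t 12.32
0.104 thin 0.0645 along -7.7 lat 0.2 z 4.7 gap 0.0396 t 12.59
0.108 thin 0.0685 along -8.6 lat -0.6 z 6.5 gap 0.0399 t 12.84
w beam top z 0.04285303146867381
t beam top z 0.04192613207200746
before beam top z 0.03793770442514577
```

View pics/wrist4.png

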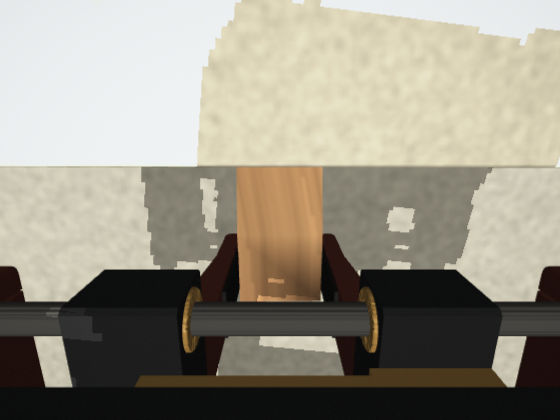

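The wedge is under the edge, at columns 237–322, and square to it. The beam has risen about 4 mm. I'll push 4 mm more for margin, then let go and check.

```bash
python3 - <<'E'
from bench import *
from h import *
T0=F+fx*(-.158)
move_l([*(T0+fx*.112),.0155],.05); f=state()["ft_force"]; print(f[:2]@fx,f[2])
gripper_open(); hold(.3); T=T0+fx*.112
move_l([*T,.07],.1); T2=T-fx*.09; move_l([*T2,.17],.2); hold(.3)
t=get_image("top"); w=get_image("wrist"); cv2.imwrite("pics/wrist5.png",w["frame"])
for n,I in(("w",w),("t",t)):
  P,u,v=pts(I,np.ones(I["depth"].shape,bool)); 
  a=(P[:,:2]-F)@fx; b=(P[:,:2]-F)@fy
  k=(a>.01)&(a<.03)&(abs(b)<.1)&(P[:,2]<.06)&(P[:,2]>.025); print(n,"beam top z",np.median(P[k,2]) if k.any() else None)
for c,m in comps(w,(8,60,60),(28,255,255),250):
    P,u,v=pts(w,m); bb,s,ce=rect(P); print(c.round(),s,[((x/1e3-F)@fx).round(4).item() for x in bb],[((x/1e3-F)@fy).round(4).item() for x in bb])
print(state()["time"])
E
```

```text
-8.422155553049418 6.349912033090629
w beam top z 0.04365516944763265
t beam top z 0.04269683906923205
[280.  76.] [69.9 44.3] [-0.0642, -0.0638, 0.0061, 0.0058] [0.0225, -0.0219, -0.0213, 0.0229]
[ 35. 202.] [94.7 40.3] [-0.2006, -0.1968, -0.1026, -0.1064] [0.2723, 0.2322, 0.2411, 0.2811]
[ 83. 324.] [15.7  2.8] [-0.1184, -0.1183, -0.1026, -0.1026] [0.047, 0.0443, 0.0442, 0.0469]
[474. 321.] [15.7  3.3] [-0.1188, -0.1185, -0.1028, -0.103] [-0.0433, -0.0466, -0.0453, -0.042]
[259. 347.] [56.4 44.8] [-0.3541, -0.3353, -0.2841, -0.3029] [0.0345, -0.0062, 0.0174, 0.0581]
[418. 379.] [ 3.4 66.2] [-0.118, -0.1178, -0.1144, -0.1147] [0.0061, -0.0601, -0.06, 0.0062]
16.2917
```

View pics/wrist5.png

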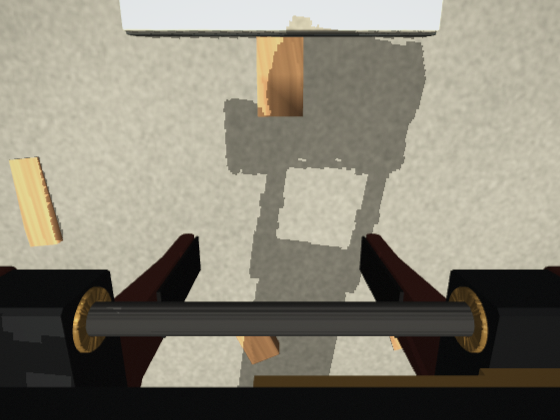

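The released wedge is jammed under the middle of the edge: it spans columns 257–303, and the edge's middle is at column 283. The lift is about 4.8 mm, and the slim wedge at (35,202) hasn't been disturbed. I'm handing the job in.

```bash
python3 -c "
from bench import *
print(job_done())"
```

```text
the job is handed in; nothing more can be done
None
```

I jammed the large wedge square under the middle of the stand's front edge and let go of it, raising the edge about 4.8 mm by camera; the slim wedge wasn't touched, and I handed the job in at about 16 s (no verdict was returned).

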